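# Set the rice cooker's pointer and start it

### The arm

A 6-joint arm with a two-finger parallel gripper is mounted at the origin on the work surface. World frame = base frame: x ahead of the robot, y to its left, z up, the work surface at z = 0. Lengths are in m, angles in rad, forces in N, time in s.
With the tool pointing down it reaches from about 0.425 to 0.95 m from the base axis. Payload 14.7 kg.
Tool frame: the origin (TCP) lies between the finger pads; the fingertips stand 14 mm ahead of it and the grasp point (between the pads) lies 5 mm behind it; y points along the fingers, x is the direction in which the jaws open and shut, and the axes are right-handed (so a half turn about y gives the same grasp; the last joint's range is limited). The gripper opens to 85 mm and grips with 20 to 120 N. Pads are 22 mm wide; open, the fingers measure 114 mm over their backs; the gripper's body (76 mm by 85 mm) begins 54 mm behind the grasp point. The pads swing forward as they close: fully open they stand 13 mm farther back than shut.
Start: joints at [-1.207, 0.48, 1.596, -0, 1.065, -0.047], TCP at [0.26, -0.596, 0.245] pointing down, gripper open.
Joint ranges: [-2.75, 2.75], [-0.82, 2.05], [0.23, 2.67], [-1.56, 4.7], [0.09, 2.69], [-2.92, 2.92]. Speed limits (rad/s): [1.89, 1.89, 2.39, 3.01, 3.01, 3.01].

### API

Orientations are given as a unit quaternion [w, x, y, z].
In Python, from workcell import observe, camera, camera_model, close_job gives the robot as it stands.
- The arm moves only by the tool servo_tool, never from a script. Its argument "rows" is a list that holds one entry, the list of rows, each a list of 7 numbers: the turn, a rotation vector about the tool's x, y, z in rad, then the shift along the tool's x, y, z in m, then the finger opening in m, from 0 to 0.0854. A call has 1 to 20 rows; each row is the pose to reach, as a shift and turn from the pose measured when the call began, along the tool's axes at that moment; what a row does not reach only later rows make up. A row lasts 1/10 s, in which the tool goes at most 50 mm and 8.59 degrees, less where a joint would pass 70% of its speed; a pose out of reach is approached as far as the arm can. A call with a gripper value outside its range is refused whole. The fingers move at their own pace and stop on an object; the grip force is fixed at half the most. Time passes only in rows, so rows that repeat a pose let the fingers close. It gives the time, the measured TCP pose, the force and the opening at its end, in the units of the state.
- observe(): the state, without advancing time (a new reading comes with each control period).
- camera(name): name is "scene" or "top"; returns (picture, depth): 384x512x3 uint8, red, green, blue; 384x512 float32, m along the optical axis (not along the pixel's ray), 0 where there is no reading.
- camera_model(name): a dict with "fx", "fy", "cx", "cy" (pixels), "rvec" (rotation vector, rad) and "tvec" (3), from world to camera coordinates, as OpenCV has them. Camera axes: x right, y down, z forward; pixel columns grow to the right and rows downward; lengths in m; the calibration is good to about 2 mm. A picture is of the moment at which its call begins. camera_model takes no time and is no camera call.
- close_job(): hands the job in, once; it reports no verdict.
The state is a dict: "time_s": time; "qpos": joint angles; "joint_velocities": joint speeds; "joint_torque": joint torques, N m; "ee_pos": TCP position; "tool_rot": TCP orientation; "ft_force": force on the tool from outside, world axes, zero at the start; "torque": the same for the moment, N m; "width": finger opening in m.
Only numpy, scipy, OpenCV 4.12 (cv2) and the standard library are available. Lean on these libraries where they do the work, as an engineer would, in place of code of your own. Each camera call takes 0.05 s, during which the arm holds its last target.

### The job

Set the rice cooker to the green programme and start it: with a finger against the side of the orange pointer arm, push it round until it points at the green dot on the lid, and then press the blue start button all the way down and let it come up again. Only push - do not pinch the pointer arm - do not press the button before the pointer is on green, and leave the paddle on the lid and everything else on the ledge where it is.

Things in the scene. Friction and masses are not known exactly. Their poses are not given: they have to be found in the camera images.
- cooker: Cream rice cooker, fixed to the ledge: 290 (x) by 250 (y) by 180 high, with a flat level lid. Origin: centre of its underside; z up, its front (the start button's side) is -x. All the controls are on the lid, 180 above the ledge; nothing else on the lid but the paddle stands up.
- dial_axis (a point): The pointer's upright turning axis where it meets the lid (cooker x -15, y 0, z 180). A pale printed disc of radius 62, flush with the lid, surrounds it. The pointer's round dark hub there has radius 14 and reaches 11 above the lid. Axes as the cooker's.
- pointer (a joint): Angle of the pointer, rad. At 0 the arm points along the cooker's +x (to the back of the lid); positive is counter-clockwise from above; stops at -1.75 and +1.75. Starts between -0.35 and 0.35. Light friction (about 1.5 N at the arm), no spring: it stays where it is left.
- pointer_tip (a point): Outer end of the pointer arm, 58 from the axis, 14 above the lid; x outward along the arm, y to its left, z up. The arm: upright orange fin 5 thick from axis to tip, 2 to 26 above the lid, with a dark cheek on each flank (12 to 54 off the axis, 3 to 20 above the lid), 12 thick in all. Push one cheek; fingers pressing both at once are a pinch.
- green_dot: Flat green stick-on dot, diameter 22, 1 thick, on the lid, 71 to 96 from the axis on the left or the right of the pointer. Origin: its centre, on the lid. The pointer points at it when the dot lies on the line of the arm. It can not be moved.
- red_dot: Flat red stick-on dot of the same size on the other side: another programme, not wanted.
- start (a joint): Travel of the start button, m: 0 up, 0.006 fully down. A spring brings it back; fully down takes 4 N.
- start_top (a point): Centre of the top of the start button: blue, round, diameter 32, in a low grey housing on the lid between the pointer and the front edge (cooker x -102, y 0). Pressed straight down.
- paddle: Small steel rice paddle, 155 long, 46 wide, up to 6 thick, lying loose across the back of the lid. Origin about mid-length, on its underside; x along it to the blade.
- lunch_box: Pink plastic lunch box with clip-on lid, 176 by 135 by 59 high, on the ledge right of the cooker. Origin: centre of underside.
- cup: Glass cup, diameter 70, 90 high, left of the cooker. Origin: centre of underside.
- soup_spoon: White ceramic soup spoon, 110 long, 16 high, on the ledge left of the cooker. Origin on its underside, x towards its bowl.
- bowl: Blue ceramic bowl, diameter 116, 55 high, farther left. Origin: centre of underside.
- measure: Green plastic rice measure, diameter 60, 55 high, right of the cooker near its front. Origin: centre of underside.

How it is judged:
On the way, in this order (a step that is already met when the one before it is completed fails the run):
1. the pointer rests pointing at the green dot (y of green_dot in the frame of pointer_tip between -0.008 and 0.008 m and x of green_dot in the frame of pointer_tip above 0 m and velocity of joint pointer between -0.1 and 0.1 rad/s), for 0.3 s.
2. the start button is pressed down (y of green_dot in the frame of pointer_tip between -0.008 and 0.008 m and x of green_dot in the frame of pointer_tip above 0 m and value of joint start above 0.0045 m), for 0.05 s.
At the end, for the whole second after the job is handed in: The pointer arm's centre line passes within 8 mm of the green dot's centre, with the dot beyond the tip, and the pointer is still; the start button has been pressed (4.5 mm or more, after the pointer was set) and is up again; no other thing has moved 15 mm from where it was (y of green_dot in the frame of pointer_tip between -0.008 and 0.008 m and x of green_dot in the frame of pointer_tip above 0 m and value of joint start below 0.0015 m and velocity of joint pointer between -0.05 and 0.05 rad/s and distance of each of paddle, lunch_box, cup, soup_spoon, bowl, measure from where it was at the start of the episode below 0.015 m); the robot touches nothing.
It fails at once if the start button is pressed (more than 3 mm) while the pointer is not on the green dot (value of joint start above 0.003 m and not (y of green_dot in the frame of pointer_tip between -0.008 and 0.008 m and x of green_dot in the frame of pointer_tip above 0 m)).
It fails at once if the pointer arm is pinched: the fingers press on both its cheeks at once (over 1 N each) (contact force between each of pointer_c2, pointer_c3 and the fingers above 1 N).
It fails at once if the paddle, lunch box, cup, spoon, bowl or measure is lifted or pushed 15 mm or more from its place (distance of any of paddle, lunch_box, cup, soup_spoon, bowl, measure from where it was at the start of the episode above 0.015 m).
It also fails if it takes over 45 s, if anything falls off the work surface, if the arm or the gripper's body presses on something with over 40 N, if the wrist force passes 120 N, or if a joint passes its speed limit or range.

## Working session

There is one attempt and no reset: what is moved stays moved. The work goes in short steps, Python scripts to look and compute and a tool call to move; the robot and the scene stay as the last step left them, time stands still between calls to the robot, and variables do not carry over. Pictures are saved under pics/ and viewed, and the job is handed in when it is done.

Besides the shell and the picture viewer there is one more tool, called as name(argument=value, ...) on one line, values as JSON. servo_tool: Moves the arm, as the interface text tells. Its arguments: {"type":"object","properties":{"rows":{"type":"array"}},"required":["rows"]}

```bash
mkdir -p pics; ls; python3 - <<'E'
from workcell import *
import cv2,numpy as np
print(observe())
for n in("scene","top"):
    p,d=camera(n); cv2.imwrite(f"pics/{n}0.png",p[:,:,::-1]); np.savez(f"{n}0.npz",p=p,d=d); print(n,camera_model(n))
E
```

```text
pics
{'time_s': 0.0, 'qpos': array([-1.20658294e+00,  4.80823798e-01,  1.59689231e+00,  7.39912258e-06,
        1.06509182e+00, -4.66171060e-02]), 'joint_velocities': array([ 0.00257752, -0.00092238,  0.00095655,  0.0008301 , -0.00097319,
       -0.00025671]), 'joint_torque': array([ 5.24232382e-03, -9.50627089e+01, -4.30196285e+01,  5.44055256e-04,
        1.21693587e-02, -4.75627917e-05]), 'ee_pos': array([ 0.25945801, -0.59553001,  0.24467072]), 'tool_rot': array([ 0.59172803, -0.59122042,  0.38784902, -0.38715563]), 'ft_force': array([ 0.09096059, -0.58627926,  0.84677329]), 'torque': array([ 0.0622505 , -0.02214775,  0.01004887]), 'width': 0.08538432288176573}
scene {'fx': 392.69848228580753, 'fy': 392.69848228580753, 'cx': 254.44294673772112, 'cy': 186.26475911270308, 'rvec': array([ 0.59934575,  2.56240309, -1.3009777 ]), 'tvec': array([ 0.48838336, -0.08074661,  1.58318864])}
top {'fx': 426.0466815781769, 'fy': 426.0466815781769, 'cx': 249.6669668908668, 'cy': 182.92249490211876, 'rvec': array([ 2.15475931, -2.15885044,  0.12635253]), 'tvec': array([0.09556669, 0.57388711, 1.15520556])}
```

View pics/scene0.png

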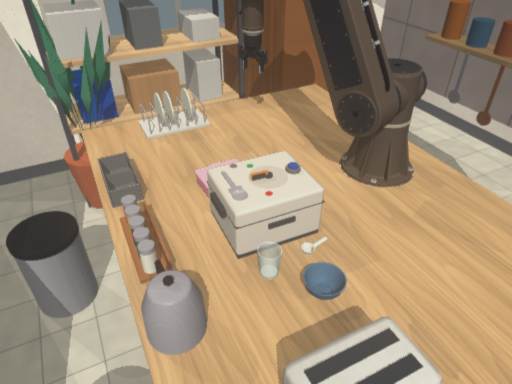

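View pics/top0.png

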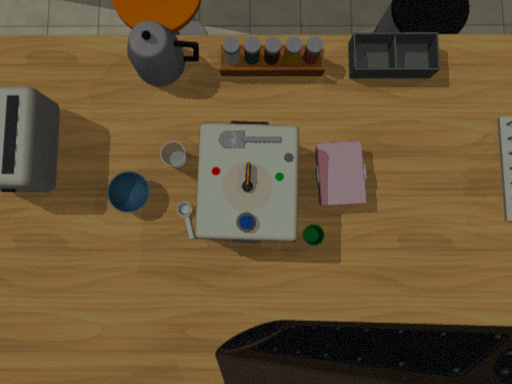

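The top view shows the hub at about (247,187), the arm up to (248,163), the green dot at (280,177) on the right, the red dot at (216,171), the blue button at (246,222) and the paddle at (250,139). I'll measure these next.

```bash
cat > h.py <<'E'
import cv2,numpy as np
from workcell import *
from scipy.spatial.transform import Rotation as Rn
def cam(n):
    m=camera_model(n); R=cv2.Rodrigues(m['rvec'])[0]; return m,R,np.array(m['tvec'])
def onplane(n,uv,z):
    m,R,t=cam(n); d=R.T@np.array([(uv[0]-m['cx'])/m['fx'],(uv[1]-m['cy'])/m['fy'],1]); c=-R.T@t
    return c+d*(z-c[2])/d[2]
def deproj(n,D):
    m,R,t=cam(n); v,u=np.mgrid[:384,:512]
    P=np.stack([(u-m['cx'])/m['fx']*D,(v-m['cy'])/m['fy']*D,D],-1); return (P-t)@R
def mask(p,name):
    h=cv2.cvtColor(p,cv2.COLOR_RGB2HSV); H,S,V=[h[...,i].astype(int) for i in range(3)]
    return {'green':(H>50)&(H<80)&(S>120)&(V>60),'red':((H<6)|(H>172))&(S>150)&(V>80),'blue':(H>105)&(H<128)&(S>130)&(V>50),'orange':(H>9)&(H<22)&(S>170)&(V>100)}[name]
E
python3 - <<'E'
from h import *
for n,(u0,v0,u1,v1) in (('top',(198,124,298,240)),('scene',(215,150,325,215))):
    f=np.load(n+'0.npz');p,D=f['p'],f['d'];P=deproj(n,D)
    roi=np.zeros((384,512),bool);roi[v0:v1,u0:u1]=1
    lid=roi&(p.min(-1)>140)&(np.abs(P[...,2]-.18)<.15); print(n,'lid z',np.median(P[lid][:,2]),np.percentile(P[lid][:,2],[10,90]), 'table',np.median(P[260:300,100:200][...,2]) )
    for c in('green','red','blue','orange'):
        k,l,st,ce=cv2.connectedComponentsWithStats((mask(p,c)&roi).astype(np.uint8))
        for i in range(1,k):
            if st[i,4]>8: print(c,st[i],ce[i].round(1),'z.18',onplane(n,ce[i],.18).round(4),'z.2',onplane(n,ce[i],.2).round(4),'depth',np.median(P[l==i],0).round(4))
f=np.load('top0.npz');p=f['p']
cv2.imwrite('pics/zt.png',cv2.resize(p[115:250,190:325,::-1],None,fx=4.4,fy=4.4,interpolation=cv2.INTER_CUBIC))
E
```

```text
return _methods._mean(a, axis=axis, dtype=dtype,
  ret = ret.dtype.type(ret / rcount)
Traceback (most recent call last):
IndexError: index -1 is out of bounds for axis 0 with size 0
```

```bash

python3 - <<'E'
from h import *
for n,(u0,v0,u1,v1) in (('top',(198,124,298,240)),('scene',(215,150,325,215))):
    f=np.load(n+'0.npz');p,D=f['p'],f['d'];P=deproj(n,D)
    roi=np.zeros((384,512),bool);roi[v0:v1,u0:u1]=1
    print(n,p[v0+15,u0+10],D[v0+15,u0+10],P[v0+15,u0+10],'cam',-cam(n)[1].T@cam(n)[2],'z pct',np.percentile(P[roi][:,2],[10,50,90]), 'table',P[280,150] )
    for c in('green','red','blue','orange'):
        k,l,st,ce=cv2.connectedComponentsWithStats((mask(p,c)&roi).astype(np.uint8))
        for i in range(1,k):
            if st[i,4]>8: print(c,st[i],ce[i].round(1),'z.18',onplane(n,ce[i],.18).round(4),'z.2',onplane(n,ce[i],.2).round(4),'depth',np.median(P[l==i],0).round(4))
f=np.load('top0.npz');p=f['p']
cv2.imwrite('pics/zt.png',cv2.resize(p[115:250,190:325,::-1],None,fx=4.4,fy=4.4,interpolation=cv2.INTER_CUBIC))
E
```

```text
top [129 136 124] 1.0571785 [0.66631577 0.19707894 0.18081736] cam [0.43001949 0.08951776 1.21657269] z pct [0.1763824  0.17960563 0.18335658] table [0.30507898 0.37401627 0.00127354]
green [276 173   8   8  52] [279.3 176.3] z.18 [0.5726 0.0211 0.18  ] z.2 [0.5699 0.0224 0.2   ] depth [0.5731 0.0218 0.1803]
red [212 167   8   8  50] [215.5 170.6] z.18 [0.587  0.1779 0.18  ] z.2 [0.584  0.1762 0.2   ] depth [0.5861 0.1778 0.181 ]
blue [240 216  13  13 133] [245.9 221.6] z.18 [0.462  0.1032 0.18  ] z.2 [0.4614 0.103  0.2   ] depth [0.4604 0.1026 0.2015]
orange [246 162   4  22  37] [247.5 172.6] z.18 [0.5821 0.0991 0.18  ] z.2 [0.5791 0.0989 0.2   ] depth [0.5773 0.0978 0.2052]
scene [215 195 178] 1.2663664 [ 0.63936387 -0.02286258  0.17745429] cam [1.02507233 0.9720031  0.86946034] z pct [-1.25296558e-04  1.78387324e-01  1.82373998e-01] table [0.96224578 0.17872408 0.00149034]
red [266 192   6   3  14] [268.5 193. ] z.18 [0.5854 0.1744 0.18  ] z.2 [0.5982 0.1976 0.2   ] depth [0.5862 0.176  0.1815]
```

```bash
true
```

```text
(no output)
```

View pics/zt.png

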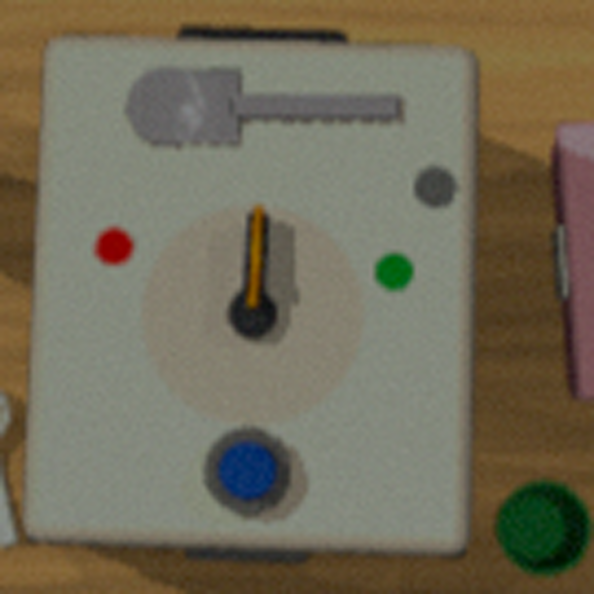

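```bash

python3 - <<'E'
from h import *
n='top'
f=np.load('top0.npz');p,D=f['p'],f['d'];P=deproj(n,D)
lid=((np.abs(P[...,2]-.18)<.012)).astype(np.uint8)
lid=cv2.morphologyEx(lid,cv2.MORPH_OPEN,np.ones((7,7)))
k,l,st,ce=cv2.connectedComponentsWithStats(lid); i=l[150,220]; print(st[i])
c=max(cv2.findContours((l==i).astype(np.uint8),0,1)[0],key=cv2.contourArea)
w=np.array([onplane(n,q[0],.18)[:2] for q in c],np.float32)
r=cv2.minAreaRect(w); print(r); b=cv2.boxPoints(r); print(b)
# pale disc
h=cv2.cvtColor(p,cv2.COLOR_RGB2HSV); print('lid',h[150,205],'disc',h[200,260],h[180,235],h[205,235],'hub',h[187,247], p[187,247])
# grey housing top & heights around button
print(P[205:240:3,246,2].round(3))
ho=mask(p,'orange'); ys,xs=np.nonzero(ho[155:200,235:262]); print(list(zip(ys+155,xs+235)))
pts=np.array([onplane(n,(x+235,y+155),.205)[:2] for y,x in zip(ys,xs)]);
L=cv2.fitLine(pts.astype(np.float32),2,0,.01,.01).ravel();print(L, pts.min(0),pts.max(0))
E
```

```text
[  195   123   103   118 10963]
((0.5634071230888367, 0.10047931969165802), (0.24589678645133972, 0.28568369150161743), 87.9936752319336)
[[ 0.41634846 -0.01739284]
 [ 0.701857   -0.02739457]
 [ 0.7104658   0.21835148]
 [ 0.42495728  0.2283532 ]]
lid [ 35  20 137] disc [ 24  41 132] [ 16  43 131] [ 28  37 131] hub [113  27  38] [34 35 38]
[0.182 0.182 0.181 0.19  0.201 0.201 0.204 0.2   0.194 0.181 0.176 0.173]
[(np.int64(162), np.int64(248)), (np.int64(163), np.int64(248)), (np.int64(163), np.int64(249)), (np.int64(164), np.int64(248)), (np.int64(165), np.int64(248)), (np.int64(166), np.int64(247)), (np.int64(166), np.int64(248)), (np.int64(167), np.int64(247)), (np.int64(167), np.int64(248)), (np.int64(168), np.int64(247)), (np.int64(168), np.int64(248)), (np.int64(169), np.int64(247)), (np.int64(169), np.int64(248)), (np.int64(170), np.int64(247)), (np.int64(170), np.int64(248)), (np.int64(171), np.int64(248)), (np.int64(172), np.int64(247)), (np.int64(172), np.int64(248)), (np.int64(173), np.int64(247)), (np.int64(173), np.int64(248)), (np.int64(174), np.int64(247)), (np.int64(174), np.int64(248)), (np.int64(175), np.int64(247)), (np.int64(175), np.int64(248)), (np.int64(176), np.int64(247)), (np.int64(176), np.int64(248)), (np.int64(177), np.int64(247)), (np.int64(177), np.int64(248)), (np.int64(178), np.int64(247)), (np.int64(178), np.int64(248)), (np.int64(179), np.int64(247)), (np.int64(179), np.int64(248)), (np.int64(180), np.int64(247)), (np.int64(181), np.int64(247)), (np.int64(182), np.int64(247)), (np.int64(183), np.int64(246)), (np.int64(183), np.int64(247))]
[ 0.9986617  -0.05171815  0.578411    0.09888884] [0.55317596 0.09529033] [0.60407762 0.10253614]
```

```bash
cat >> h.py <<'E'
def row(pos,deg,s=None):
    s=s or observe(); q=s['tool_rot']; R=Rn.from_quat([q[1],q[2],q[3],q[0]]); a=np.radians(deg)
    x=np.array([np.cos(a),np.sin(a),0]); y=np.array([0,0,-1.]); T=Rn.from_matrix(np.stack([x,y,np.cross(x,y)],1))
    return np.r_[(R.inv()*T).as_rotvec().round(3),R.inv().apply(np.array(pos)-s['ee_pos']).round(4)]
E
python3 - <<'E'
from h import *
for c in((247.3,185.9),): print('disc',onplane('top',c,.18),'hub', onplane('top',(190+252/4.4,115+315/4.4),.191))
s=observe(); 
print(row([.3,-.55,.32],-66.4,s)); print(row([.592,.136,.3],-3,s))
E
```

```text
disc [0.54906349 0.09967822 0.18      ] hub [0.54611563 0.09963809 0.191     ]
[-0.     -0.001  -0.001  -0.0257 -0.0752  0.0554]
[-1.000e-03 -1.108e+00 -1.000e-03 -5.380e-01 -5.470e-02  5.970e-01]
```

servo_tool(rows=[[[0, 0, 0, 0, -0.05, 0, 0], [0, 0, 0, 0, -0.075, 0, 0], [0, -1.108, 0, -0.538, -0.055, 0.597, 0], [0, -1.108, 0, -0.538, -0.055, 0.597, 0], [0, -1.108, 0, -0.538, -0.055, 0.597, 0], [0, -1.108, 0, -0.538, -0.055, 0.597, 0], [0, -1.108, 0, -0.538, -0.055, 0.597, 0], [0, -1.108, 0, -0.538, -0.055, 0.597, 0], [0, -1.108, 0, -0.538, -0.055, 0.597, 0], [0, -1.108, 0, -0.538, -0.055, 0.597, 0], [0, -1.108, 0, -0.538, -0.055, 0.597, 0], [0, -1.108, 0, -0.538, -0.055, 0.597, 0], [0, -1.108, 0, -0.538, -0.055, 0.597, 0], [0, -1.108, 0, -0.538, -0.055, 0.597, 0], [0, -1.108, 0, -0.538, -0.055, 0.597, 0], [0, -1.108, 0, -0.538, -0.055, 0.597, 0], [0, -1.108, 0, -0.538, -0.055, 0.597, 0], [0, -1.108, 0, -0.538, -0.055, 0.597, 0], [0, -1.108, 0, -0.538, -0.055, 0.597, 0], [0, -1.108, 0, -0.538, -0.055, 0.597, 0]]])

```text
time_s: 2.1
ee_pos: [0.5919, 0.1372, 0.2996]
tool_rot: [0.707, -0.707, 0.018, -0.017]
ft_force: [-0.7, -0.5, -0.2]
width: 0.0001
```

```bash

python3 - <<'E'
from h import *
s=observe(); print(s['qpos'],s['tool_rot'])
for z in (.23,.204): print(row([.592,.137,z],-3,s))
p,d=camera('top');cv2.imwrite('pics/t1.png',cv2.resize(p[105:260,170:345,::-1],None,fx=3.4,fy=3.4,interpolation=cv2.INTER_CUBIC))
p,d=camera('scene');cv2.imwrite('pics/s1.png',cv2.resize(p[60:230,180:350,::-1],None,fx=3.4,fy=3.4,interpolation=cv2.INTER_CUBIC))
E
```

```text
[1.77355340e-01 3.72234238e-01 1.63191071e+00 1.08015433e-03
 1.13887190e+00 2.26592420e-01] [ 0.70712694 -0.70664964  0.01812908 -0.01700339]
[-0.001   0.003  -0.002   0.0003  0.0696 -0.0003]
[-0.001   0.003  -0.002   0.0003  0.0956 -0.0003]
```

View pics/t1.png

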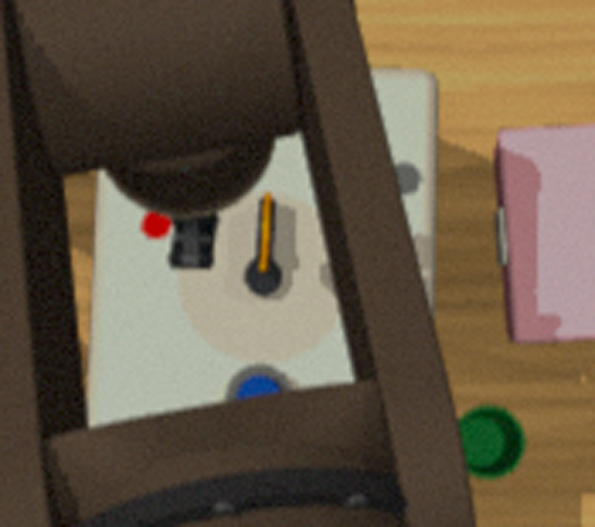

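View pics/s1.png

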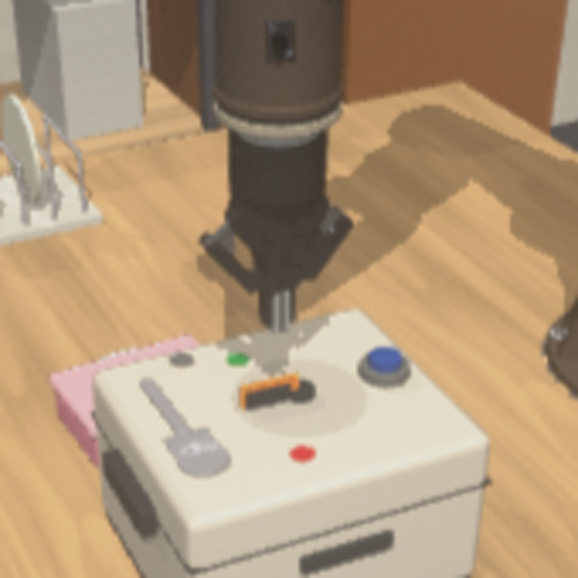

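The closed fingers hang left of the arm, at crop (193,240) against the arm at (266,230), and nothing is below them. Next I'll lower them.

servo_tool(rows=[[[0, 0, 0, 0, 0.04, 0, 0], [0, 0, 0, 0, 0.07, 0, 0], [0, 0, 0, 0, 0.085, 0, 0], [0, 0, 0, 0, 0.095, 0, 0], [0, 0, 0, 0, 0.095, 0, 0], [0, 0, 0, 0, 0.095, 0, 0]]])

```text
time_s: 2.8
ee_pos: [0.5916, 0.1348, 0.2059]
tool_rot: [0.707, -0.707, 0.019, -0.018]
ft_force: [-0.5, -0.3, 0.0]
width: 0.0001
```

```bash

python3 - <<'E'
from h import *
s=observe();D=np.array([.548,.1])
for a in [-3,-8,-14,-20,-26,-32,-38,-44,-50,-55,-59,-62,-64,-66]:
    t=np.radians(a);u=np.array([np.cos(t),np.sin(t)]);n=np.array([-u[1],u[0]])
    q=D+.042*u+.017*n; print(a,row([*q,.203],a,s)[[1,3,4,5]])
E
```

```text
-3 [-0.      0.0003  0.0029 -0.02  ]
-8 [ 0.087   0.0016  0.0029 -0.0237]
-14 [ 0.192   0.0027  0.0029 -0.0283]
-20 [ 0.296   0.0034  0.0029 -0.033 ]
-26 [ 0.401   0.0036  0.0029 -0.0378]
-32 [ 0.506   0.0033  0.0029 -0.0425]
-38 [ 0.61    0.0024  0.0029 -0.0472]
-44 [ 0.715   0.0011  0.0029 -0.0517]
-50 [ 8.20e-01 -6.00e-04  2.80e-03 -5.61e-02]
-55 [ 0.907  -0.0025  0.0028 -0.0596]
-59 [ 0.977  -0.0041  0.0028 -0.0623]
-62 [ 1.029  -0.0055  0.0028 -0.0643]
-64 [ 1.064  -0.0065  0.0028 -0.0655]
-66 [ 1.099  -0.0075  0.0028 -0.0667]
```

servo_tool(rows=[[[0, 0, 0, 0, 0.003, -0.01, 0], [0, 0, 0, 0, 0.003, -0.02, 0], [0, 0.09, 0, 0.0016, 0.003, -0.0237, 0], [0, 0.19, 0, 0.0027, 0.003, -0.0283, 0], [0, 0.3, 0, 0.0034, 0.003, -0.033, 0], [0, 0.4, 0, 0.0036, 0.003, -0.0378, 0], [0, 0.506, 0, 0.0033, 0.003, -0.0425, 0], [0, 0.61, 0, 0.0024, 0.003, -0.0472, 0], [0, 0.715, 0, 0.001, 0.003, -0.0517, 0], [0, 0.82, 0, -0.0006, 0.003, -0.056, 0], [0, 0.907, 0, -0.0025, 0.003, -0.0596, 0], [0, 0.977, 0, -0.004, 0.003, -0.0623, 0], [0, 1.03, 0, -0.0055, 0.003, -0.0643, 0], [0, 1.065, 0, -0.0065, 0.003, -0.0655, 0], [0, 1.1, 0, -0.0075, 0.003, -0.0667, 0], [0, 1.1, 0, -0.0075, 0.003, -0.0667, 0], [0, 1.1, 0, -0.0075, 0.003, -0.0667, 0]]])

```text
time_s: 4.5
ee_pos: [0.5807, 0.068, 0.2032]
tool_rot: [0.593, -0.593, 0.385, -0.385]
ft_force: [0.5, 0.4, 0.4]
width: -0.0
```

```bash

python3 - <<'E'
from h import *
p,d=camera('top');np.savez('top2.npz',p=p,d=d);cv2.imwrite('pics/t2.png',cv2.resize(p[115:250,190:325,::-1],None,fx=4.4,fy=4.4,interpolation=cv2.INTER_CUBIC))
p,d=camera('scene');np.savez('scene2.npz',p=p,d=d);cv2.imwrite('pics/s2.png',cv2.resize(p[130:240,200:340,::-1],None,fx=5,fy=5,interpolation=cv2.INTER_CUBIC))
E
```

```text
(no output)
```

View pics/t2.png

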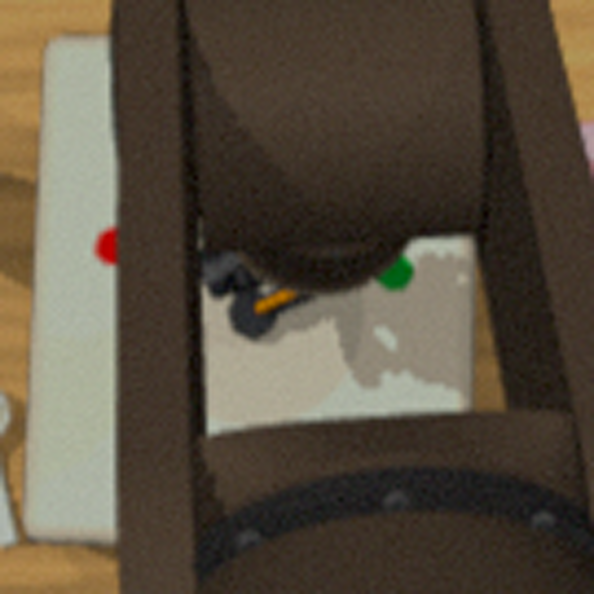

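View pics/s2.png

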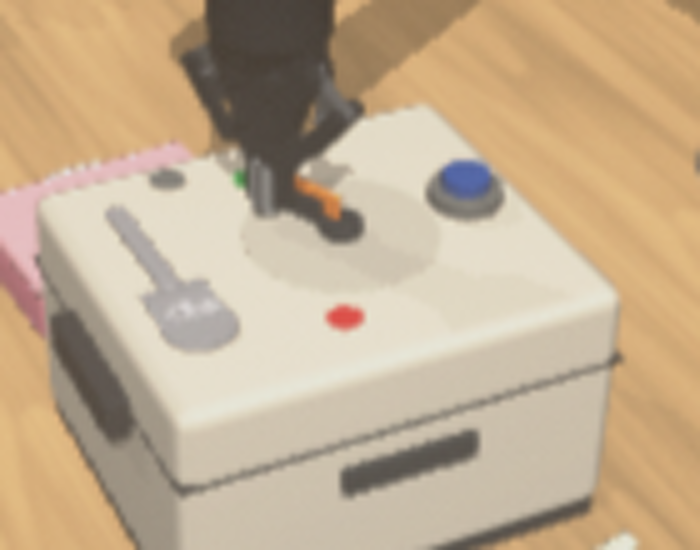

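The top view shows the inner part of the fin at crop (275,300), turned towards the green dot at (395,270). I'll measure its angle.

```bash
cat >> h.py <<'E'
def arm(p,roi):
    v0,v1,u0,u1=roi; ys,xs=np.nonzero(mask(p,'orange')[v0:v1,u0:u1]); 
    pts=np.array([onplane('top',(x+u0,y+v0),.206)[:2] for y,x in zip(ys,xs)],np.float32)
    L=cv2.fitLine(pts,2,0,.01,.01).ravel(); return len(pts),L,pts
E
python3 - <<'E'
from h import *
D=np.array([.548,.1]);G=np.array([.5726,.0211])
for f,roi in(('top0.npz',(155,195,238,262)),('top2.npz',(165,195,240,275))):
    p=np.load(f)['p'];n,L,pts=arm(p,roi);print(n,L,np.degrees(np.arctan(L[1]/L[0])), 'ang of mean from D',np.degrees(np.arctan2(*(pts.mean(0)-D)[::-1])))
print(np.degrees(np.arctan2(*(G-D)[::-1])))
s=observe();print(s['ee_pos'])
E
```

```text
37 [ 0.9986617  -0.05171808  0.5782643   0.09887957] -2.9645505 ang of mean from D -2.1202014363698174
24 [ 0.4151129  -0.9097699   0.55333096  0.08848242] -65.47357 ang of mean from D -65.16275800869872
-72.68319652319285
[0.58063064 0.06824586 0.20301816]
```

```bash

python3 - <<'E'
from h import *
s=observe();D=np.array([.548,.1])
for a in [-66,-68,-70,-71.5,-73]:
    t=np.radians(a);u=np.array([np.cos(t),np.sin(t)]);n=np.array([-u[1],u[0]])
    q=D+.042*u+.017*n; print(a,row([*q,.203],a,s)); print(' back',row([*(q+.02*n),.203],a,s), row([*(q+.02*n),.30],a,s))
E
```

```text
-66 [ 0.     -0.     -0.001  -0.0003  0.      0.0001]
 back [ 0.     -0.     -0.001  -0.0003  0.      0.0201] [ 0.     -0.     -0.001  -0.0004 -0.097   0.0201]
-68 [ 0.      0.035  -0.001   0.0003  0.     -0.0014]
 back [ 0.      0.035  -0.001   0.001   0.      0.0186] [ 0.      0.035  -0.001   0.0009 -0.097   0.0186]
-70 [ 0.      0.07   -0.001   0.0008  0.     -0.0029]
 back [ 0.      0.07   -0.001   0.0022  0.      0.0171] [ 0.      0.07   -0.001   0.0021 -0.097   0.0171]
-71.5 [ 0.      0.096  -0.001   0.0012  0.     -0.004 ]
 back [ 0.      0.096  -0.001   0.0031  0.      0.0159] [ 0.      0.096  -0.001   0.003  -0.097   0.0159]
-73 [ 0.      0.122  -0.001   0.0015  0.     -0.0051]
 back [ 0.      0.122  -0.001   0.0039  0.      0.0147] [ 0.      0.122  -0.001   0.0038 -0.097   0.0147]
```

servo_tool(rows=[[[0, 0.035, 0, 0.0003, 0, -0.0014, 0], [0, 0.07, 0, 0.0008, 0, -0.0029, 0], [0, 0.096, 0, 0.0012, 0, -0.004, 0], [0, 0.122, 0, 0.0015, 0, -0.0051, 0], [0, 0.122, 0, 0.0015, 0, -0.0051, 0], [0, 0.122, 0, 0.0015, 0, -0.0051, 0], [0, 0.122, 0, 0.0025, 0, 0.005, 0], [0, 0.122, 0, 0.004, 0, 0.015, 0], [0, 0.122, 0, 0.004, 0, 0.015, 0], [0, 0.122, 0, 0.004, -0.04, 0.015, 0], [0, 0.122, 0, 0.004, -0.08, 0.015, 0], [0, 0.122, 0, 0.004, -0.097, 0.015, 0], [0, 0.122, 0, 0.004, -0.097, 0.015, 0]]])

```text
time_s: 5.9
ee_pos: [0.5974, 0.0708, 0.3028]
tool_rot: [0.57, -0.567, 0.42, -0.422]
ft_force: [-0.2, -0.2, -0.6]
width: 0.0001
```

```bash

python3 - <<'E'
from h import *
s=observe(); print(s['ee_pos'])
print(row([.4615,.25,.3],-70,s),row([.4615,.1035,.3],-70,s),row([.4615,.1035,.235],-70,s))
E
```

```text
[0.59739962 0.07084553 0.30284896]
[-0.004  -0.052   0.     -0.2111  0.0024 -0.0775] [-0.004  -0.052   0.     -0.071   0.0023 -0.1204] [-0.004  -0.052   0.     -0.071   0.0673 -0.1207]
```

servo_tool(rows=[[[0, -0.05, 0, -0.05, 0, -0.02, 0], [0, -0.05, 0, -0.1, 0, -0.04, 0], [0, -0.05, 0, -0.15, 0, -0.06, 0], [0, -0.05, 0, -0.19, 0, -0.07, 0], [0, -0.05, 0, -0.211, 0, -0.0775, 0], [0, -0.05, 0, -0.211, 0, -0.0775, 0], [0, -0.05, 0, -0.211, 0, -0.0775, 0]]])

```text
time_s: 6.6
ee_pos: [0.4611, 0.2502, 0.3018]
tool_rot: [0.58, -0.578, 0.405, -0.407]
ft_force: [0.4, -0.8, 0.2]
width: -0.0001
```

```bash

python3 - <<'E'
from h import *
p,d=camera('top');np.savez('top3.npz',p=p,d=d);cv2.imwrite('pics/t3.png',cv2.resize(p[115:250,190:325,::-1],None,fx=4.4,fy=4.4,interpolation=cv2.INTER_CUBIC))
D=np.array([.548,.1]);G=np.array([.5726,.0211])
n,L,pts=arm(p,(165,200,240,275));print(n,L,np.degrees(np.arctan(L[1]/L[0])), 'ang of mean from D',np.degrees(np.arctan2(*(pts.mean(0)-D)[::-1])))
u=L[:2]; v=G-L[2:]; print('offset of dot from fitted line mm',1e3*(u[0]*v[1]-u[1]*v[0]))
s=observe(); print(s['ee_pos'])
print(row([.4615,.1035,.3],-70,s),row([.4615,.1035,.235],-70,s))
E
```

```text
55 [ 0.29664966 -0.9549864   0.5568938   0.07261087] -72.743515 ang of mean from D -72.01029364452474
offset of dot from fitted line mm -0.281499400866558
[0.46158926 0.24965114 0.30182887]
[-0.003  -0.002   0.001   0.1374  0.0018 -0.0499] [-0.003  -0.002   0.001   0.1373  0.0668 -0.0501]
```

View pics/t3.png

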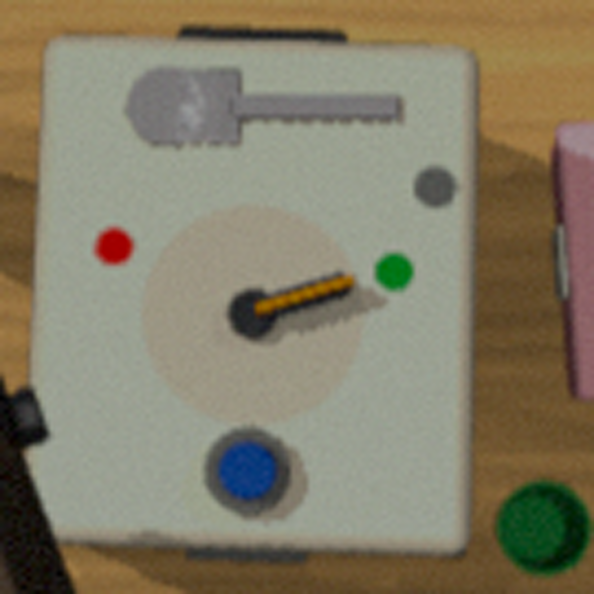

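The pointer is on green: the arm at crop (255–350, 308–283) lines up with the dot at (395,271), 0.3 mm off the fitted line. Next is the button at crop (248,470).

servo_tool(rows=[[[0, 0, 0, 0.045, 0, -0.016, 0], [0, 0, 0, 0.09, 0, -0.033, 0], [0, 0, 0, 0.125, 0, -0.045, 0], [0, 0, 0, 0.137, 0, -0.05, 0], [0, 0, 0, 0.137, 0, -0.05, 0], [0, 0, 0, 0.137, 0.03, -0.05, 0], [0, 0, 0, 0.137, 0.06, -0.05, 0], [0, 0, 0, 0.137, 0.075, -0.05, 0], [0, 0, 0, 0.137, 0.08, -0.05, 0], [0, 0, 0, 0.137, 0.08, -0.05, 0], [0, 0, 0, 0.137, 0.08, -0.05, 0]]])

```text
time_s: 7.75
ee_pos: [0.4621, 0.1042, 0.2225]
tool_rot: [0.58, -0.578, 0.405, -0.407]
ft_force: [0.1, 0.1, 0.4]
width: -0.0001
```

```bash

python3 - <<'E'
from h import *
s=observe(); print(s['ee_pos'],s['ft_force'])
print(row([.4615,.1035,.21],-70,s))
p,d=camera('scene');cv2.imwrite('pics/s4.png',cv2.resize(p[130:240,200:340,::-1],None,fx=5,fy=5,interpolation=cv2.INTER_CUBIC))
E
```

```text
[0.46212722 0.10417527 0.22246294] [0.1245953  0.09122534 0.42330932]
[-0.004  -0.001   0.001   0.0004  0.0125 -0.0009]
```

View pics/s4.png

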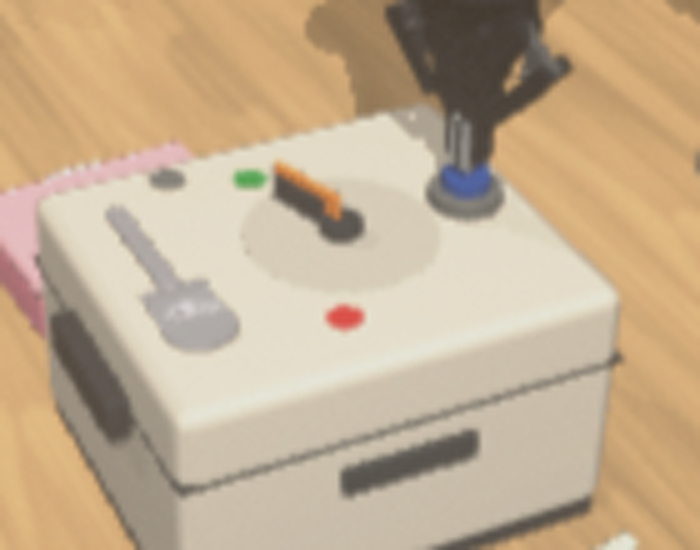

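The fingertips are centred just above the blue button at crop (467,175). Now I'll press in small steps.

servo_tool(rows=[[[0, 0, 0, 0, 0.002, -0.001, 0], [0, 0, 0, 0, 0.004, -0.001, 0], [0, 0, 0, 0, 0.006, -0.001, 0], [0, 0, 0, 0, 0.008, -0.001, 0], [0, 0, 0, 0, 0.008, -0.001, 0], [0, 0, 0, 0, 0.008, -0.001, 0]]])

```text
time_s: 8.4
ee_pos: [0.4613, 0.1038, 0.2146]
tool_rot: [0.58, -0.578, 0.405, -0.407]
ft_force: [-0.7, 0.1, 1.3]
width: 0.0
```

servo_tool(rows=[[[0, 0, 0, 0, 0.001, 0, 0], [0, 0, 0, 0, 0.002, 0, 0], [0, 0, 0, 0, 0.003, 0, 0], [0, 0, 0, 0, 0.003, 0, 0], [0, 0, 0, 0, 0.003, 0, 0]]])

```text
time_s: 8.9
ee_pos: [0.4614, 0.1038, 0.2117]
tool_rot: [0.58, -0.578, 0.405, -0.407]
ft_force: [0.1, 1.8, 3.8]
width: -0.0001
```

servo_tool(rows=[[[0, 0, 0, 0, 0.001, 0, 0], [0, 0, 0, 0, 0.002, 0, 0], [0, 0, 0, 0, 0.002, 0, 0], [0, 0, 0, 0, 0.002, 0, 0]]])

```text
time_s: 9.3
ee_pos: [0.4614, 0.1038, 0.2099]
tool_rot: [0.58, -0.578, 0.405, -0.407]
ft_force: [-2.8, -1.0, 10.6]
width: -0.0003
```

```bash

python3 - <<'E'
from h import *
p,d=camera('scene');cv2.imwrite('pics/s5.png',cv2.resize(p[150:185,270:320,::-1],None,fx=12,fy=12,interpolation=cv2.INTER_CUBIC))
F=[]
for i in range(6):
    camera('top'); F.append(observe()['ft_force'][2])
print(F,observe()['ee_pos'])
E
```

```text
[np.float64(10.368360738838305), np.float64(9.810809079761738), np.float64(9.808617790178488), np.float64(11.028151362963703), np.float64(9.47155390671105), np.float64(10.173365044418077)] [0.46140085 0.10380257 0.20988993]
```

View pics/s5.png

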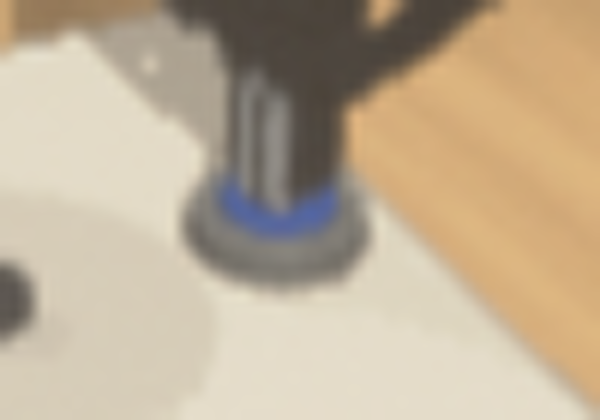

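The button sits low in its housing with the fingers only on the blue top, and the steady 10 N is well over the 4 N needed. It's fully down, so I'll release it and retreat.

servo_tool(rows=[[[0, 0, 0, 0, -0.01, 0, 0], [0, 0, 0, 0, -0.04, 0, 0], [0, 0, 0, 0, -0.09, 0, 0], [0, 0, 0, -0.05, -0.09, 0.02, 0], [0, 0, 0, -0.1, -0.09, 0.03, 0], [0, 0, 0, -0.137, -0.09, 0.05, 0], [0, 0, 0, -0.137, -0.09, 0.05, 0], [0, 0, 0, -0.137, -0.09, 0.05, 0]]])

```text
time_s: 10.45
ee_pos: [0.4609, 0.2504, 0.3001]
tool_rot: [0.58, -0.578, 0.404, -0.407]
ft_force: [-0.9, -0.2, 0.3]
width: -0.0001
```

```bash

python3 - <<'E'
from h import *
p,d=camera('top');np.savez('top6.npz',p=p,d=d);cv2.imwrite('pics/t6.png',cv2.resize(p[115:250,190:325,::-1],None,fx=4.4,fy=4.4,interpolation=cv2.INTER_CUBIC))
G=np.array([.5726,.0211])
n,L,pts=arm(p,(165,200,240,275));u=L[:2]; v=G-L[2:]; print('offset mm',1e3*(u[0]*v[1]-u[1]*v[0]))
for f in('top0.npz','top6.npz'):
    q=np.load(f);P=deproj('top',q['d']);m=mask(q['p'],'blue');m[:,:235]=0;m[:,260:]=0;print('button z',np.median(P[m][:,2]))
p0=np.load('top0.npz')['p'];df=np.abs(p.astype(int)-p0).max(-1);df[:,:198]=0;print('paddle diff',(df[125:152,200:297]>50).sum(), 'right things',(df[135:250,298:375]>50).sum())
print(observe()['ee_pos'],observe()['ft_force'])
E
```

```text
offset mm -0.1428924966859254
button z 0.201526165578921
button z 0.20156610140248693
paddle diff 0 right things 0
[0.46091902 0.24943897 0.29996807] [-0.13520717 -0.41239321 -0.40736521]
```

View pics/t6.png

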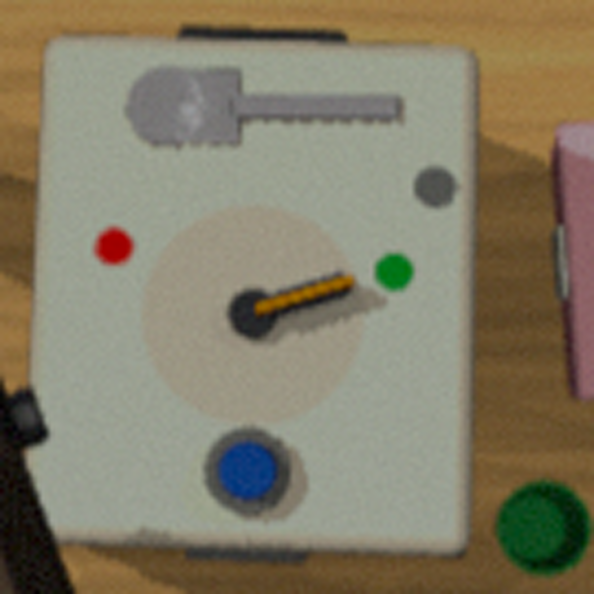

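The pointer at crop (350,283) still lines up with the green dot at (395,271). The button at (248,470) is up again, and the paddle has not moved.

```bash
python3 -c "
from workcell import *
print(close_job())"
```

```text
the job is handed in; nothing more can be done
None
```

The pointer is on the green dot and the start button was pressed fully down and let up. I handed the job in at about 10.5 s of the 45 s.

I pushed the left cheek of the pointer arm round with the closed fingers, backed off, and looked before pressing.

- **Pointer:** its centre line passes about 0.1–0.3 mm from the green dot's centre, both before the press and after it (limit 8 mm).
- **Button pressed:** I inferred full travel from the steady 10 N on the tool (4 N needed) and a picture showing only the blue top under the fingers. I did not measure the travel directly.
- **Button up again:** its top is back at the starting height (0.2015 m in both).
- **Other things:** the paddle, lunch box and measure show no change from the first picture. I did not compare the cup, spoon and bowl again, but the arm stayed well above them.
- **Robot:** at hand-in it stood clear, with the tool at 0.30 m height and near-zero force.

No check failed or disagreed.

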